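# Hang the sample bin on the slat strip

### The job

Hang the loose metal sample bin in the groove of the slat stand, in the middle of the free stretch between the bin and the hook that already hang there: tilt its front up, work the tongue in under the lip without forcing it, then let the front down until the bin hangs level with its back flat against the strip, and let go. Press only gently on the stand, and leave the other things on the table where they are.

Things in the scene. Friction and masses are not known exactly. Their poses are not given: they have to be found in the camera images.
- bin_centre (a point): Centre of the loose sample bin, an open-topped sheet-metal box standing on the table: 90 mm long (its x), 52 wide (its y), 60 tall, walls 3 mm, about 0.2 kg. The point is half-way up, 30 mm above the underside. z is up; +x points to the low front wall (38 mm tall); the hanger is at the back (-x). Sturdy; can be grasped from above across the 52 mm width.
- bin_tongue (a point): Middle of the top edge of the loose bin's tongue, 52 mm behind the bin's centre and 45 mm above it; axes as the bin's. The 36 mm wide hanger: a 4 mm thick shank, its top level with the rim, runs 8.5 mm back from the back wall's outer plane; at its end a 3 mm thick tongue stands 15 mm above the rim. A 5.5 mm pocket, open above, lies between that plane and the tongue.
- stand: Fixed plywood stand carrying a white slat strip, 270 mm wide along y. Origin on the table below the middle of the strip's front face; +x straight out of the face, away from the robot; y along the groove; z up. The whole strip's height was set by hand: up to 10 mm above or below the nominal heights given here, and NOT measured: find it by touch or sight. Sideways and in x it is true.
- strip_top (a point): NOMINAL middle of the strip's flat, solid top (176 mm above the table, x from -22 to 0 mm from the face); the real top may be 10 mm higher or lower. Axes as the stand's. The lip below it is 4 mm thick and ends 26 mm below the top; under it is the groove's mouth, 14 mm high; the groove's floor is thus 40 mm below the top, and the flat face goes on 70 mm below that.
- groove (a point): NOMINAL middle of the groove's floor at the face (136 mm above the table; up to 10 mm off). Behind the lip the cavity is 14 mm deep (x -18 to -4 mm), reaching 18 mm above the lip's edge. The hanger cannot enter level: with the bin's front up 35 to 40 degrees the tongue passes under the lip with 3 to 4 mm spare height. Seated: rim 4 mm above the floor, back wall on the face.
- keeper_bar (a point): NOMINAL middle of the underside of a sprung bar inside the cavity (11 mm behind the face, 140 mm long, level with the lip's edge; up to 10 mm off with the strip). It closes the cavity from above: the tongue must push it up as it goes in behind the lip (3 N at first, 5 N at its full travel of 13 mm), and the bar then keeps pressing the seated hanger down (about 4 N, 5 mm up).
- free_place (a point): Middle of the free stretch, on the face at NOMINAL mid-mouth height (143 mm); axes as the stand's. Already hanging in the groove: a like bin from y = +79 to +131 mm, 90 mm out from the face, and a prong hook from y = -90 to -120 mm, 83 mm out; outside the groove neither reaches above the mouth's middle. They belong to the stand. The bin's middle should come near y = 0.
Mind the look-alikes: they are no part of the job. What is shaped like the part that bears bin_centre but blue, pink or yellow is not meant.

How it is judged:
By the outcome, as a careful person would: the job done as asked, in the order asked, and still so for the second after the job is handed in, with the robot touching nothing.
It also fails if it takes over 61 s, if anything falls off the work surface, if the arm or the gripper's body presses on something with over 40 N, if the wrist force passes 120 N, or if a joint passes its speed limit or range.

### The arm

A 6-joint arm with a two-finger parallel gripper is mounted at the origin on the work surface. World frame = base frame: x ahead of the robot, y to its left, z up, the work surface at z = 0. Lengths are in m, angles in rad, forces in N, time in s.
With the tool pointing down it reaches from about 0.375 to 0.975 m from the base axis. Payload 3.8 kg.
Tool frame: the origin (TCP) lies on the centre line of the jaws, within the pads' length; the fingertips stand 8 mm ahead of it and the grasp point (between the pads) lies 11 mm behind it; x points along the fingers, y is the direction in which the jaws open and shut, and the axes are right-handed (so a half turn about x gives the same grasp; the last joint's range is limited). The gripper opens to 88 mm and grips with 3 to 60 N. Pads are 18 mm wide; open, the fingers measure 123 mm over their backs; the gripper's body (75 mm by 187 mm) begins 45 mm behind the grasp point.
Start: joints at [1.229, 0.264, 1.604, -0, 1.274, -0.037], TCP at [0.203, 0.644, 0.247] pointing down, gripper open.
Joint ranges: [-2.63, 2.63], [-0.94, 2.18], [0.31, 2.57], [-1.31, 4.45], [0, 2.66], [-2.55, 2.55]. Speed limits (rad/s): [2.57, 2.57, 3.14, 3.14, 3.14, 3.14].

### API

Orientations are given as [roll, pitch, yaw] about the fixed x, y, z axes, in that order (R = Rz(yaw) Ry(pitch) Rx(roll)).
In Python, from station import manip, imaging, sign_off gives the robot as it stands.
- The arm moves only by the tool step_arm, never from a script. Its argument "motion" is a list that holds one entry, the list of rows, each a list of 7 numbers: the shift along the tool's x, y, z in m, then the turn, a rotation vector about the tool's x, y, z in rad, then the finger opening in m, from 0 to 0.0881. A call has 1 to 10 rows; each row shifts and turns the pose as measured when the row begins, along the tool's axes as they then stand; what a row does not reach is not made up. A row lasts 1/8 s, in which the tool goes at most 62.5 mm and 10.7 degrees, less where a joint would pass 70% of its speed; a pose out of reach is approached as far as the arm can. A call is refused whole if a number of a shift passes 0.0625 or a number of a turn 0.188, either way. A call with a gripper value outside its range is refused whole. The fingers move at their own pace and stop on an object; "grip_force" is the grip in N (left out, the last holds). Time passes only in rows, so rows that do not move let the fingers close. It gives the time, the measured TCP pose, the force and the opening at its end, in the units of the state.
- manip.read_state(): the state, without advancing time (a new reading comes with each control period).
- imaging.snapshot(name): name is "scene" or "top" or "wrist"; returns (picture, depth): 384x512x3 uint8, red, green, blue; 384x512 float32, m along the optical axis (not along the pixel's ray), 0 where there is no reading.
- imaging.calibration(name): a dict with "intrinsics" (3x3 intrinsics, pixels), "D" ([k1, k2, p1, p2, k3] as OpenCV has them; the pictures are not rectified), "view" (4x4, takes a point from world to camera coordinates); the wrist camera has in their place "tool_from_camera" (4x4, takes a point from camera to tool coordinates, whose origin is the TCP and whose axes are the tool frame's). Camera axes: x right, y down, z forward; pixel columns grow to the right and rows downward; lengths in m; the calibration is good to about 2 mm. A picture is of the moment at which its call begins: read the wrist's pose just before it. calibration takes no time and is no camera call.
- sign_off(): hands the job in, once; it reports no verdict.
Trained networks look in the newest picture that a camera, given by its name, has taken for a name from the list of things; names that differ only in an ending like _2 or _b are one class to them, and where a whole thing is asked for, a point or a joint stands for the part that bears it (a point fixed in the world has none). Each returns a list of dicts, best first, with "confidence" (0 to 1); they miss things now and then, are a little off and sometimes report something else, mostly with a low value. They report only what shows in the picture. A call takes as long as a camera call. They do not tell look-alikes from the thing itself.
- imaging.silhouettes(camera, target): "pixels" (384x512 bool, what is visible of it) and "at" ([column, row] in pixels, amid what is visible of it).
The state is a dict: "clock": time; "joint_pos": joint angles; "dq": joint speeds; "tau": joint torques, N m; "eef_pos": TCP position; "tool_rot": TCP orientation; "force": force on the tool from outside, world axes, zero at the start; "torque": the same for the moment, N m; "finger_gap": finger opening in m.
Only numpy, scipy, OpenCV 4.12 (cv2) and the standard library are available. Lean on these libraries where they do the work, as an engineer would, in place of code of your own. Each camera call takes 0.05 s, during which the arm holds its last target. There are 200 camera calls.

## Working session

There is one attempt and no reset: what is moved stays moved. The work goes in short steps, Python scripts to look and compute and a tool call to move; the robot and the scene stay as the last step left them, time stands still between calls to the robot, and variables do not carry over. Pictures are saved under pics/ and viewed, about 8 in all and at most 12, crops included, and the job is handed in when it is done.

Besides the shell and the picture viewer there is one more tool, called after "Emit:" in YAML: its name, and indented under it one key for each argument. step_arm: Moves the arm, as the interface text tells. Its arguments: {"type":"object","properties":{"motion":{"type":"array"},"grip_force":{"type":"number"}},"required":["motion"]}

```bash
mkdir -p pics; cat > h.py <<'E'
import numpy as np, cv2
from station import manip, imaging, sign_off
from scipy.spatial.transform import Rotation as R
def pose():
    s=manip.read_state(); T=np.eye(4); r=np.array(s["tool_rot"],float)
    T[:3,:3]=R.from_euler('xyz',r).as_matrix() if r.size==3 else r
    T[:3,3]=s["eef_pos"]; return T,s
def snap(n):
    T,s=pose(); p,d=imaging.snapshot(n); c=imaging.calibration(n)
    W=T@np.array(c["tool_from_camera"]) if n=="wrist" else np.linalg.inv(np.array(c["view"]))
    return p,d,np.array(c["intrinsics"]),np.array(c["D"]),W
def cloud(d,K,D,W):
    h,w=d.shape; u,v=np.meshgrid(np.arange(w),np.arange(h))
    n=cv2.undistortPoints(np.stack([u,v],-1).reshape(-1,1,2).astype(float),K,D).reshape(h,w,2)
    P=np.concatenate([n*d[...,None],d[...,None]],-1)
    X=P@W[:3,:3].T+W[:3,3]; X[d<=0]=np.nan; return X
def save(n,p): cv2.imwrite("pics/"+n,cv2.cvtColor(p,cv2.COLOR_RGB2BGR))
E
python3 - <<'E'
from h import *
print(manip.read_state())
o=[]
for n in ("scene","top"):
    p,d,K,D,W=snap(n); X=cloud(d,K,D,W); np.savez(n+".npz",p=p,X=X); o.append(p)
    print(n,W[:3,3].round(3))
    for t in ("bin_centre","stand"):
        for r in imaging.silhouettes(n,t)[:6]:
            m=r["pixels"]; print(n,t,round(r["confidence"],2),r["at"],m.sum(),np.nanmedian(X[m],0).round(3),p[m].mean(0).round())
save("a.png",o[0]);save("b.png",o[1])
E
```

```text
{'clock': 0.0, 'joint_pos': array([ 1.22907649e+00,  2.64732267e-01,  1.60535750e+00, -1.52868138e-05,
        1.27370055e+00, -3.68766629e-02]), 'dq': array([ 0.00021365, -0.00177323,  0.00142576,  0.00229772, -0.00092481,
        0.00051663]), 'tau': array([ 6.09844301e-05, -5.02092719e+01, -3.56887472e+01,  7.27309822e-02,
        2.90677382e-02, -1.43925490e-04]), 'eef_pos': array([0.20235743, 0.64323211, 0.24541097]), 'tool_rot': array([-1.60102638,  1.56859861, -1.90586507]), 'force': array([ 0.48491298,  0.0360095 , -0.18190869]), 'torque': array([ 0.05492371,  0.05206471, -0.01215239]), 'finger_gap': 0.08809626516700131}
scene [1.049 0.019 1.241]
scene bin_centre 0.94 [328.1, 197.7] 518 [0.384 0.318 0.012] [ 52.  79. 173.]
scene bin_centre 0.91 [331.1, 242.0] 779 [0.528 0.301 0.023] [161. 150. 152.]
scene bin_centre 0.7 [366.7, 224.2] 741 [0.498 0.428 0.021] [209. 115. 140.]
scene bin_centre 0.59 [327.3, 153.3] 751 [0.224 0.342 0.033] [185. 151.   1.]
scene stand 0.88 [232.1, 230.8] 3788 [0.525 0.015 0.118] [198. 185. 169.]
top [0.29  0.057 1.168]
top bin_centre 0.82 [128.4, 170.5] 785 [0.508 0.432 0.02 ] [172. 101. 121.]
top bin_centre 0.74 [168.4, 204.5] 713 [0.391 0.324 0.012] [ 48.  74. 163.]
top bin_centre 0.66 [154.1, 263.9] 714 [0.225 0.346 0.013] [191. 178.  50.]
top bin_centre 0.6 [170.3, 159.2] 698 [0.536 0.302 0.015] [141. 133. 139.]
top stand 0.87 [266.5, 167.6] 5275 [0.49  0.014 0.069] [185. 167. 137.]
```

View pics/a.png

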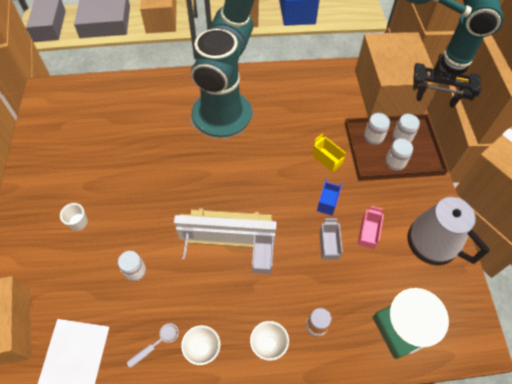

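```bash
python3 - <<'E'
import cv2,numpy as np
b=cv2.imread("pics/b.png");a=cv2.imread("pics/a.png")
c=cv2.resize(b[110:220,110:210],(500,550),interpolation=3); 
cv2.imwrite("pics/c.png",c)
z=np.load("top.npz");X=z["X"]
# stand: points above 0.15 in top
for n in("top","scene"):
    X=np.load(n+".npz")["X"]
    m=(X[...,2]>.155)&(X[...,2]<.2)&(abs(X[...,1])<.25)&(X[...,0]>.3)&(X[...,0]<.8)
    P=X[m]; print(n,m.sum(),np.percentile(P,[2,50,98],axis=0).round(4))
    print(cv2.minAreaRect(P[:,:2].astype(np.float32)*1000))
    # bin
    m=(abs(X[...,0]-.53)<.08)&(abs(X[...,1]-.30)<.065)&(X[...,2]>.03)&(X[...,2]<.085)
    P=X[m];print(m.sum(),np.percentile(P,[1,50,99],axis=0).round(4),cv2.minAreaRect(P[:,:2].astype(np.float32)*1000))
E
```

```text
top 1318 [[ 0.4868 -0.1288  0.1553]
 [ 0.514  -0.0014  0.1706]
 [ 0.5433  0.1211  0.1753]]
((513.6659545898438, -3.2082977294921875), (267.888427734375, 35.14894485473633), 81.46391296386719)
281 [[0.4844 0.2683 0.0304]
 [0.5285 0.3003 0.0546]
 [0.5809 0.3255 0.0758]] ((532.4402465820312, 297.9576721191406), (54.66105651855469, 95.91957092285156), 85.46345520019531)
scene 1140 [[ 0.4889 -0.135   0.1558]
 [ 0.5204 -0.005   0.1711]
 [ 0.5477  0.1207  0.1763]]
((514.3110961914062, -5.996307373046875), (270.23089599609375, 36.7327880859375), 81.36058807373047)
343 [[0.4843 0.2671 0.0305]
 [0.5091 0.3002 0.054 ]
 [0.5829 0.3236 0.0757]] ((533.4476928710938, 296.1648254394531), (53.43903732299805, 98.99382781982422), 86.50613403320312)
```

View c.

The scene shows the four look-alikes: yellow (329,152), blue (329,197), grey (331,240) and pink (371,226), with the slat stand at (228,230). A hanging grey bin is at (262,252) and a hook at (184,245). I choose the grey one at (331,240) and check it in a crop.

View pics/c.png

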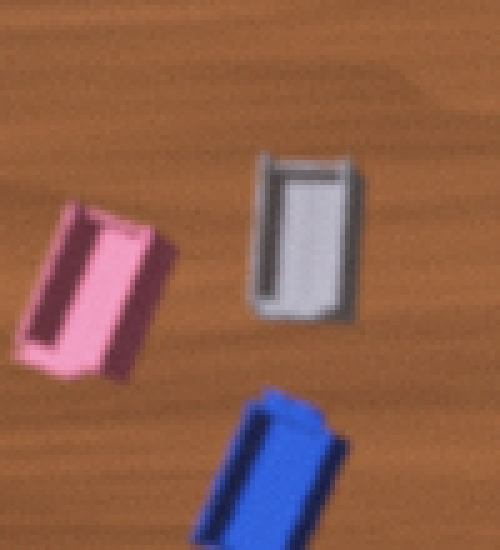

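```bash
python3 - <<'E'
import cv2,numpy as np
from h import pose
T,s=pose();print(T.round(3))
for n in("top","scene"):
    X=np.load(n+".npz")["X"]
    m=(X[...,2]>.160)&(X[...,2]<.19)&(abs(X[...,1])<.16)&(X[...,0]>.4)&(X[...,0]<.6)
    P=X[m]; h,e=np.histogram(P[:,2],np.arange(.16,.19,.001)); print(h)
    A=P[P[:,2]>.167]; r=cv2.minAreaRect(A[:,:2].astype(np.float32)*1000);print(len(A),r,cv2.boxPoints(r).round(1).tolist(),np.median(A[:,2]))
    c=np.array([.514,-.004]);
    f=np.polyfit(A[:,1],A[:,0],1);print('slope',f)
    # tongue
    m=(abs(X[...,0]-.53)<.08)&(abs(X[...,1]-.30)<.065)&(X[...,2]>.063)&(X[...,2]<.09)
    print(X[m].round(3).tolist())
    m=(abs(X[...,0]-.53)<.08)&(abs(X[...,1]-.30)<.065)&(X[...,2]>.055)&(X[...,2]<.063)
    P=X[m];print('rim',len(P),cv2.minAreaRect(P[:,:2].astype(np.float32)*1000))
E
```

```text
[[-0.     0.3    0.954  0.202]
 [-0.001  0.954 -0.3    0.644]
 [-1.    -0.001 -0.     0.246]
 [ 0.     0.     0.     1.   ]]
[ 15  10   6  12   6  11   9  20  37  90 127 185 192 110  76  28  12   2
   0   0   0   0   0   0   0   0   0   0   0]
879 ((519.3449096679688, -4.0582275390625), (267.8896484375, 23.697885513305664), 81.49311828613281) [[487.79998779296875, -134.8000030517578], [511.20001220703125, -138.3000030517578], [550.9000244140625, 126.69999694824219], [527.4000244140625, 130.1999969482422]] 0.17189640576535536
slope [0.15187149 0.51978031]
[[0.489, 0.318, 0.075], [0.487, 0.319, 0.072], [0.486, 0.315, 0.075], [0.485, 0.311, 0.078], [0.486, 0.31, 0.074], [0.486, 0.306, 0.076], [0.486, 0.304, 0.073], [0.485, 0.3, 0.076], [0.486, 0.298, 0.074], [0.485, 0.295, 0.075], [0.485, 0.292, 0.076], [0.485, 0.289, 0.076], [0.486, 0.287, 0.073], [0.485, 0.284, 0.073], [0.485, 0.3, 0.064], [0.484, 0.297, 0.064], [0.484, 0.291, 0.065], [0.484, 0.288, 0.064], [0.484, 0.285, 0.067]]
rim 119 ((531.806884765625, 298.3383483886719), (54.002197265625, 94.52796173095703), 85.46345520019531)
[
[... 693 characters left out ...]
 [0.486, 0.316, 0.073], [0.488, 0.318, 0.076], [0.485, 0.284, 0.069], [0.488, 0.286, 0.074], [0.487, 0.289, 0.072], [0.487, 0.292, 0.072], [0.488, 0.295, 0.072], [0.489, 0.297, 0.074], [0.488, 0.301, 0.072], [0.488, 0.304, 0.071], [0.487, 0.307, 0.07], [0.488, 0.31, 0.071], [0.489, 0.312, 0.072], [0.489, 0.315, 0.071], [0.486, 0.285, 0.063], [0.488, 0.286, 0.068], [0.488, 0.289, 0.067], [0.488, 0.302, 0.065], [0.487, 0.305, 0.063], [0.488, 0.314, 0.064], [0.491, 0.289, 0.067], [0.497, 0.306, 0.064], [0.505, 0.323, 0.063], [0.545, 0.269, 0.063], [0.581, 0.318, 0.065], [0.579, 0.269, 0.063]]
rim 125 ((533.337890625, 296.2344970703125), (53.27061462402344, 98.63977813720703), 86.41093444824219)
```

The crop shows the grey bin at top right, with its tongue and hanger toward image bottom (world small x), next to the pink bin (left) and blue bin (bottom). Grey at (170,159) in the top picture is therefore the target.

```bash
cat >> h.py <<'E'
def tgt(p,yaw,lean):
    "tool pose: tool y along yaw-rotated y, approach down, body leaning forward (+x) by lean rad"
    T=np.eye(4); c,s=np.cos(lean),np.sin(lean)
    L=np.array([[-s,0,c],[0,1,0],[-c,0,-s]])
    T[:3,:3]=R.from_euler('z',yaw).as_matrix()@L; T[:3,3]=p; return T
def plan(G,n,g):
    T,_=pose(); dp=(G[:3,3]-T[:3,3])/n
    w=R.from_matrix(T[:3,:3].T@G[:3,:3]).as_rotvec()/n
    M=T[:3,:3].copy(); rows=[]
    for i in range(n):
        rows.append([round(float(v),4) for v in np.r_[M.T@dp,w]]+[g]); M=M@R.from_rotvec(w).as_matrix()
    print(str(rows).replace(" ",""))
E
cat > path.py <<'E'
import numpy as np, heapq
obs=[(-4,0,0,26),(-22,0,18,26),(-30,-18,-84,26),(-30,0,-84,-14)]
han=[(-53.5,-50.5,56,75),(-53.5,-45,56,60),(-48,-45,0,60)]
def bpts(b,s=1.):
    x0,x1,z0,z1=b;a=np.arange(x0,x1+.01,s);c=np.arange(z0,z1+.01,s)
    return np.vstack([np.c_[a,a*0+z0],np.c_[a,a*0+z1],np.c_[c*0+x0,c],np.c_[c*0+x1,c]])
def sd(P,boxes):
    o=np.full(len(P),1e9)
    for x0,x1,z0,z1 in boxes:
        dx=np.maximum(x0-P[:,0],P[:,0]-x1);dz=np.maximum(z0-P[:,1],P[:,1]-z1)
        o=np.minimum(o,np.hypot(np.maximum(dx,0),np.maximum(dz,0))+np.minimum(np.maximum(dx,dz),0))
    return o.min()
H=np.vstack([bpts(b) for b in han])-[-52,75]; hb=[(a+52,b+52,c-75,d-75) for a,b,c,d in han]
O=np.array([[-4,0],[0,0],[0,26],[-18,-14],[0,-14],[-4,18],[0,-84],[-4,9],[0,9],[0,-40]])
def clr(x,z,t):
    c,s=np.cos(t),np.sin(t);Rm=np.array([[c,-s],[s,c]])
    return min(sd(H@Rm.T+[x,z],obs), sd((O-[x,z])@Rm,hb))
if __name__=="__main__":
    xs=np.arange(-12,12.1,.5);zs=np.arange(-14,14.1,.5);ts=np.radians(np.arange(0,50.1,2.5))
    C=np.array([[[clr(x,z,t) for t in ts] for z in zs] for x in xs])
    st=(len(xs)-1,int(np.argmin(abs(zs+4))),15)
    # goal: seated, tongue pt x=-7 z=5
    gl=(int(np.argmin(abs(xs+6.5))),int(np.argmin(abs(zs-5.5))),0);print('C',C[st],C[gl])
    best={st:0};pq=[(0,st)];prev={}
    while pq:
        d,n=heapq.heappop(pq)
        if n==gl:break
        if d>best[n]:continue
        for a in(-1,0,1):
         for b in(-1,0,1):
          for e in(-1,0,1):
            m=(n[0]+a,n[1]+b,n[2]+e)
            if min(m)<0 or m[0]>=len(xs) or m[1]>=len(zs) or m[2]>=len(ts) or m==n:continue
            c=C[m]
            if c<=-.05:continue
            w=d+np.exp(-3*c)+.02*(abs(a)+abs(b)+abs(e))
            if w<best.get(m,1e9):best[m]=w;prev[m]=n;heapq.heappush(pq,(w,m))
    n=gl;L=[n]
    while n in prev:n=prev[n];L.append(n)
    for n in L[::-1]:print(xs[n[0]],zs[n[1]],round(np.degrees(ts[n[2]]),1),'c',round(C[n],2))
E
python3 path.py; python3 - <<'E'
from h import *
plan(tgt([.52,.297,.20],-.08,0.2),10,.088)
E
```

```text
C 11.874106993690944 -2.5
-6.5 5.5 0.0 c -2.5
[[0.0046,-0.0235,0.0407,-0.0224,0.0199,-0.0022,0.088],[0.0039,-0.0244,0.0402,-0.0224,0.0199,-0.0022,0.088],[0.0031,-0.0253,0.0398,-0.0224,0.0199,-0.0022,0.088],[0.0024,-0.0262,0.0392,-0.0224,0.0199,-0.0022,0.088],[0.0017,-0.0271,0.0387,-0.0224,0.0199,-0.0022,0.088],[0.001,-0.0279,0.0381,-0.0224,0.0199,-0.0022,0.088],[0.0003,-0.0288,0.0375,-0.0224,0.0199,-0.0022,0.088],[-0.0004,-0.0296,0.0368,-0.0224,0.0199,-0.0022,0.088],[-0.001,-0.0304,0.0361,-0.0224,0.0199,-0.0022,0.088],[-0.0017,-0.0312,0.0354,-0.0224,0.0199,-0.0022,0.088]]
```

```bash
sed -i 's/(-48,-45,0,60)/(-45,-42,0,60)/' path.py; python3 path.py
```

```text
C 11.874106993690944 0.5
12.0 -4.0 37.5 c 11.87
11.5 -4.0 37.5 c 11.42
11.0 -4.0 37.5 c 10.97
10.5 -4.0 37.5 c 10.53
10.0 -4.0 37.5 c 10.09
9.5 -4.0 37.5 c 9.65
9.0 -4.0 37.5 c 9.23
8.5 -4.0 37.5 c 8.81
8.0 -4.0 37.5 c 8.4
7.5 -4.0 37.5 c 8.0
7.0 -4.0 37.5 c 7.61
6.5 -4.0 37.5 c 7.23
6.0 -4.0 37.5 c 6.88
5.5 -4.0 37.5 c 6.54
5.0 -4.0 37.5 c 6.22
4.5 -4.0 37.5 c 5.91
4.0 -4.0 37.5 c 5.61
3.5 -4.0 37.5 c 5.3
3.0 -4.0 37.5 c 5.0
2.5 -4.0 37.5 c 4.7
2.0 -4.0 37.5 c 4.39
1.5 -4.0 37.5 c 4.09
1.0 -4.0 37.5 c 3.78
0.5 -4.0 37.5 c 3.52
0.0 -4.0 37.5 c 3.31
-0.5 -4.0 37.5 c 3.16
-1.0 -4.0 37.5 c 3.09
-1.5 -4.0 37.5 c 3.09
-2.0 -4.0 40.0 c 3.04
-2.5 -4.0 40.0 c 3.01
-3.0 -4.0 42.5 c 2.99
-3.5 -4.0 45.0 c 2.94
-4.0 -4.0 45.0 c 2.74
-4.5 -3.5 45.0 c 2.44
-5.0 -3.5 45.0 c 2.39
-5.5 -3.5 45.0 c 2.04
-6.0 -3.0 45.0 c 2.04
-6.5 -2.5 45.0 c 2.04
-7.0 -2.0 45.0 c 2.04
-7.5 -1.5 45.0 c 2.04
-8.0 -1.0 45.0 c 2.04
-8.5 -0.5 45.0 c 2.04
-9.0 0.0 45.0 c 2.04
-9.5 0.5 45.0 c 2.04
-10.0 1.0 45.0 c 2.04
-10.5 1.5 45.0 c 2.04
-10.5 2.0 45.0 c 1.68
-10.5 2.5 42.5 c 1.6
-10.5 3.0 40.0 c 1.55
-10.5 3.5 37.5 c 1.51
-10.5 4.0 35.0 c 1.53
-10.5 4.5 32.5 c 1.56
-10.5 5.0 30.0 c 1.63
-10.5 5.5 27.5 c 1.73
-10.5 6.0 25.0 c 1.86
-10.5 6.5 22.5 c 2.02
-10.5 6.5 20.0 c 2.13
-10.0 6.5 17.5 c 1.93
-9.5 6.5 15.0 c 1.76
-9.0 6.5 12.5 c 1.63
-8.5 6.5 10.0 c 1.53
-8.0 6.5 7.5 c 1.47
-7.5 6.5 5.0 c 1.32
-7.0 6.0 2.5 c 0.88
-6.5 5.5 0.0 c 0.5
```

Emit:
step_arm:
  motion:
    - [[0.0046,-0.0235,0.0407,-0.0224,0.0199,-0.0022,0.088],[0.0039,-0.0244,0.0402,-0.0224,0.0199,-0.0022,0.088],[0.0031,-0.0253,0.0398,-0.0224,0.0199,-0.0022,0.088],[0.0024,-0.0262,0.0392,-0.0224,0.0199,-0.0022,0.088],[0.0017,-0.0271,0.0387,-0.0224,0.0199,-0.0022,0.088],[0.001,-0.0279,0.0381,-0.0224,0.0199,-0.0022,0.088],[0.0003,-0.0288,0.0375,-0.0224,0.0199,-0.0022,0.088],[-0.0004,-0.0296,0.0368,-0.0224,0.0199,-0.0022,0.088],[-0.001,-0.0304,0.0361,-0.0224,0.0199,-0.0022,0.088],[-0.0017,-0.0312,0.0354,-0.0224,0.0199,-0.0022,0.088]]

```text
clock: 1.55
eef_pos: [0.5291, 0.2922, 0.1985]
tool_rot: [3.112, 1.368, 3.047]
force: [0.5, 0.6, -0.3]
finger_gap: 0.0878
```

```bash
python3 - <<'E'
from h import *
p,d,K,D,W=snap("wrist"); X=cloud(d,K,D,W); np.savez("w1.npz",p=p,X=X); save("d.png",p)
T,s=pose(); print(T.round(3))
tab=X[(X[...,2]<.02)]; print('table',np.nanmedian(tab,0))
m=(abs(X[...,0]-.53)<.08)&(abs(X[...,1]-.30)<.06)&(X[...,2]>.03)&(X[...,2]<.09)
P=X[m]; h,e=np.histogram(P[:,2],np.arange(.03,.09,.003));print(h)
m2=m&(X[...,2]>.052)&(X[...,2]<.064); r=cv2.minAreaRect(X[m2][:,:2].astype(np.float32)*1000);print('rim',m2.sum(),r,cv2.boxPoints(r).round(1).tolist(),np.median(X[m2][:,2]))
m3=m&(X[...,2]>.067); Q=X[m3];print('tongue',len(Q),np.percentile(Q,[2,50,98],axis=0).round(4) if len(Q) else 0)
E
```

```text
[[-0.199  0.067  0.978  0.533]
 [ 0.016  0.998 -0.065  0.288]
 [-0.98   0.002 -0.199  0.197]
 [ 0.     0.     0.     1.   ]]
table [ 0.44671167  0.29437581 -0.00093097]
[  71   96  182   39   45   53   49   41   57 1078   61    5    5    4
  144    4    0    0    0]
rim 1227 ((533.2061767578125, 297.2474060058594), (52.03891372680664, 95.77845764160156), 85.59622955322266) [[483.5, 275.0], [579.0, 267.6000061035156], [583.0, 319.5], [487.5, 326.8999938964844]] 0.058792484199292394
tongue 156 [[0.4821 0.2842 0.0692]
 [0.4841 0.3025 0.0738]
 [0.4865 0.3182 0.0751]]
```

View pics/d.png

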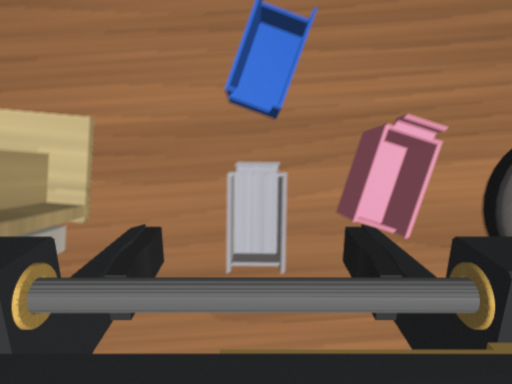

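The wrist picture shows the grey bin at (257,220), its tongue at (257,167) toward the robot, with blue at (270,55) and pink at (395,180) well clear. Rim 58.8 mm and tongue 74 mm both match the description.

```bash
python3 - <<'E'
from h import *
a=np.radians(25);T=tgt([.5264,.2977,.034],-.077,a);P=T.copy();P[:3,3]-=.06*T[:3,0]
print(T[:3,3],P[:3,3]);plan(P,5,.07)
E
```

```text
[0.5264 0.2977 0.034 ] [0.55168196 0.29574943 0.08837847]
[[0.0206,0.0018,0.0079,0.002,0.0471,0.0002,0.07],[0.0202,0.0019,0.0088,0.002,0.0471,0.0002,0.07],[0.0198,0.0019,0.0098,0.002,0.0471,0.0002,0.07],[0.0193,0.0019,0.0107,0.002,0.0471,0.0002,0.07],[0.0188,0.0019,0.0116,0.002,0.0471,0.0002,0.07]]
```

Emit:
step_arm:
  motion:
    - [[0.0206,0.0018,0.0079,0.002,0.0471,0.0002,0.07],[0.0202,0.0019,0.0088,0.002,0.0471,0.0002,0.07],[0.0198,0.0019,0.0098,0.002,0.0471,0.0002,0.07],[0.0193,0.0019,0.0107,0.002,0.0471,0.0002,0.07],[0.0188,0.0019,0.0116,0.002,0.0471,0.0002,0.07],[0,0,0,0,0,0,0.07]]

```text
clock: 2.35
eef_pos: [0.5548, 0.2945, 0.0857]
tool_rot: [3.14, 1.13, 3.057]
force: [-0.6, -0.2, 0.1]
finger_gap: 0.07
```

```bash
python3 - <<'E'
from h import *
T,s=pose();print(T.round(4),s["finger_gap"],s["joint_pos"].round(2))
plan(tgt([.5264,.2977,.034],-.077,np.radians(25)),5,.07)
E
```

```text
[[-4.249e-01  8.270e-02  9.015e-01  5.548e-01]
 [ 3.590e-02  9.966e-01 -7.450e-02  2.945e-01]
 [-9.045e-01  8.000e-04 -4.264e-01  8.570e-02]
 [ 0.000e+00  0.000e+00  0.000e+00  1.000e+00]] 0.07001972144220375 [ 0.35  0.56  1.57  0.18  1.42 -1.2 ]
[[0.0118,0.0002,-0.0008,-0.001,-0.0008,-0.0006,0.07],[0.0118,0.0002,-0.0008,-0.001,-0.0008,-0.0006,0.07],[0.0118,0.0002,-0.0008,-0.001,-0.0008,-0.0006,0.07],[0.0118,0.0002,-0.0008,-0.001,-0.0008,-0.0006,0.07],[0.0118,0.0002,-0.0008,-0.001,-0.0008,-0.0006,0.07]]
```

Emit:
step_arm:
  motion:
    - [[0.0118,0.0002,-0.0008,-0.001,-0.0008,-0.0006,0.07],[0.0118,0.0002,-0.0008,-0.001,-0.0008,-0.0006,0.07],[0.0118,0.0002,-0.0008,-0.001,-0.0008,-0.0006,0.07],[0.0118,0.0002,-0.0008,-0.001,-0.0008,-0.0006,0.07],[0.0118,0.0002,-0.0008,-0.001,-0.0008,-0.0006,0.07],[0,0,0,0,0,0,0.07],[0,0,0,0,0,0,0.05],[0,0,0,0,0,0,0.04],[0,0,0,0,0,0,0.04],[0,0,0,0,0,0,0.04]]
  grip_force: 50

```text
clock: 3.6
eef_pos: [0.5249, 0.299, 0.0343]
tool_rot: [3.137, 1.141, 3.062]
force: [-1.4, 0.7, -1.6]
finger_gap: 0.0514
```

```bash
python3 - <<'E'
from h import *
T,s=pose();print(T.round(4),s["finger_gap"],s["force"])
np.save("grasp.npy",T)
E
```

```text
[[-0.4156  0.0751  0.9064  0.5249]
 [ 0.0332  0.9972 -0.0674  0.299 ]
 [-0.9089  0.002  -0.417   0.0343]
 [ 0.      0.      0.      1.    ]] 0.05141137249220849 [-1.3543089   0.73980526 -1.59216647]
```

```bash
cat >> h.py <<'E'
import os
from types import SimpleNamespace
S=dict(o=np.array([.5305,-.0065]),yaw=-.1485,lip=.1465)
def rotY(t): # front up by t
    c,s=np.cos(t),np.sin(t); return np.array([[c,0,-s],[0,1,0],[s,0,c]])
def frame(Rm,p): T=np.eye(4);T[:3,:3]=Rm;T[:3,3]=p;return T
if os.path.exists("grasp.npy"):
    Tg=np.load("grasp.npy"); Bt=frame(R.from_euler('z',-.077).as_matrix(),[.4842,.301,.075])
    BT=np.linalg.inv(Bt)@Tg   # tool in tongue frame
def goal(x,z,deg,y=0.):
    "tool pose for tongue at stand x,y and z over lip edge (mm), front up deg"
    Z=R.from_euler('z',S["yaw"]).as_matrix()
    p=np.r_[S["o"],S["lip"]]+Z@np.array([x,y,z])/1000
    return frame(Z@rotY(np.radians(deg)),p)@BT
def where():
    T,s=pose(); B=T@np.linalg.inv(BT); Z=R.from_euler('z',S["yaw"]).as_matrix()
    q=Z.T@(B[:3,3]-np.r_[S["o"],S["lip"]])*1000; M=Z.T@B[:3,:3]
    print('tongue xyz',q.round(1),'tilt',np.degrees(np.arctan2(M[2,0],M[0,0])).round(1),'yaw',np.degrees(np.arctan2(M[1,0],M[0,0])).round(1),'roll',np.degrees(M[2,1]).round(1),'F',(Z.T@s["force"]).round(1),'t',round(s["clock"],2),'gap',round(s["finger_gap"],4))
E
python3 - <<'E'
from h import *
where()
T,_=pose(); G=goal(70,80,20); print(G[:3,3])
U=T.copy();U[2,3]+=.19;plan(U,5,.04)
import h; s0=pose; h.pose=lambda:(U,None); plan(G,8,.04)
E
```

```text
tongue xyz [-91.3 297.3 -71.5] tilt 0.0 yaw 4.1 roll -0.0 F [-1.4  0.5 -1.6] t 3.6 gap 0.0514
[ 0.65150131 -0.02340853  0.20215011]
[[-0.0345,0.0001,-0.0158,0.0,0.0,0.0,0.04],[-0.0345,0.0001,-0.0158,0.0,0.0,0.0,0.04],[-0.0345,0.0001,-0.0158,0.0,0.0,0.0,0.04],[-0.0345,0.0001,-0.0158,0.0,0.0,0.0,0.04],[-0.0345,0.0001,-0.0158,0.0,0.0,0.0,0.04]]
[[-0.0054,-0.039,0.0182,0.0086,-0.0436,0.0022,0.04],[-0.0047,-0.0388,0.0188,0.0086,-0.0436,0.0022,0.04],[-0.0039,-0.0387,0.0193,0.0086,-0.0436,0.0022,0.04],[-0.0032,-0.0385,0.0198,0.0086,-0.0436,0.0022,0.04],[-0.0024,-0.0383,0.0202,0.0086,-0.0436,0.0022,0.04],[-0.0016,-0.0381,0.0207,0.0086,-0.0436,0.0022,0.04],[-0.0007,-0.0379,0.021,0.0086,-0.0436,0.0022,0.04],[0.0001,-0.0378,0.0214,0.0086,-0.0436,0.0022,0.04]]
```

Emit:
step_arm:
  motion:
    - [[-0.0345,0,-0.0158,0,0,0,0.04],[-0.0345,0,-0.0158,0,0,0,0.04],[-0.0345,0,-0.0158,0,0,0,0.04],[-0.0345,0,-0.0158,0,0,0,0.04],[-0.0345,0,-0.0158,0,0,0,0.04],[0,0,0,0,0,0,0.04]]

```text
clock: 4.35
eef_pos: [0.5248, 0.298, 0.2269]
tool_rot: [3.141, 1.139, 3.065]
force: [1.0, -0.3, -2.2]
finger_gap: 0.0516
```

Emit:
step_arm:
  motion:
    - [[-0.0054,-0.039,0.0182,0.0086,-0.0436,0.0022,0.04],[-0.0047,-0.0388,0.0188,0.0086,-0.0436,0.0022,0.04],[-0.0039,-0.0387,0.0193,0.0086,-0.0436,0.0022,0.04],[-0.0032,-0.0385,0.0198,0.0086,-0.0436,0.0022,0.04],[-0.0024,-0.0383,0.0202,0.0086,-0.0436,0.0022,0.04],[-0.0016,-0.0381,0.0207,0.0086,-0.0436,0.0022,0.04],[-0.0007,-0.0379,0.021,0.0086,-0.0436,0.0022,0.04],[0.0001,-0.0378,0.0214,0.0086,-0.0436,0.0022,0.04],[0,0,0,0,0,0,0.04]]

```text
clock: 5.48
eef_pos: [0.6456, -0.0348, 0.18]
tool_rot: [-3.077, 1.473, 3.061]
force: [-0.0, 1.0, -2.0]
finger_gap: 0.0518
```

```bash
python3 - <<'E'
from h import *
where()
p,d,K,D,W=snap("wrist"); X=cloud(d,K,D,W); np.savez("w2.npz",p=p,X=X)
q,d2,K2,D2,W2=snap("scene"); np.savez("s2.npz",p=q,X=cloud(d2,K2,D2,W2))
c=cv2.resize(q[150:310,140:320],(540,480),interpolation=3)
save("e.png",np.hstack([cv2.resize(p,(440,330)),c[75:405,:360]]))
tab=X[(X[...,2]<.02)]; print('table',np.nanmedian(tab,0),len(tab))
m=(X[...,2]>.160)&(X[...,2]<.185)&(abs(X[...,1])<.17)&(X[...,0]<.57)&(X[...,0]>.46)
P=X[m];print(len(P))
if len(P)>50:
    h,e=np.histogram(P[:,2],np.arange(.16,.186,.001));print(h)
    r=cv2.minAreaRect(P[:,:2].astype(np.float32)*1000);print(r,cv2.boxPoints(r).round(1).tolist())
E
```

```text
tongue xyz [ 66.2 -12.   58.7] tilt 19.0 yaw 0.2 roll -0.4 F [-0.2  1.  -2. ] t 5.47 gap 0.0518
table [ 0.58760438 -0.09702693 -0.00109896] 71107
0
```

View pics/e.png

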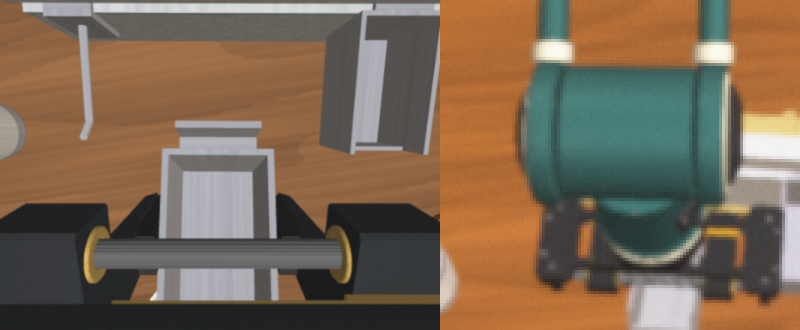

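The left half (wrist) shows the lip as the white band along the top at row ~8, the hook at (85,80), the hanging bin at (370,80) and the held bin's tongue at (218,125), held squarely. The right half shows only arm and gripper. Next I measure the face, the neighbours and the held tongue from this cloud.

```bash
python3 - <<'E'
from h import *
z=np.load("w2.npz");X=z["X"]+[0,0,.001];p=z["p"]
Z=R.from_euler('z',S["yaw"]).as_matrix()
Q=(X-np.r_[S["o"],0])@Z*1000
for c in(150,240,330):
    print(c,[(r,*Q[r,c].round(0).astype(int).tolist(),int(p[r,c].mean())) for r in range(0,60,4) if np.isfinite(Q[r,c,0])])
m=(abs(Q[...,0])<8)&(Q[...,2]>40)&(Q[...,2]<125)
F=Q[m]; f=np.polyfit(F[:,1],F[:,0],1); print('face',m.sum(),f,np.median(F[:,0]),np.percentile(F[:,1],[0.5,99.5]))
# neighbour bin rim & hook
m=(Q[...,0]>8)&(Q[...,0]<110)&(Q[...,1]>50)&(Q[...,2]>122)&(Q[...,2]<150); m[:,:350]=0
print('bin',m.sum(),np.percentile(Q[m],[1,50,99],axis=0).round(1))
m=(Q[...,0]>10)&(Q[...,0]<110)&(Q[...,1]<-60)&(Q[...,2]>80)&(Q[...,2]<150); m[:,140:]=0
print('hook',m.sum(),np.percentile(Q[m],[1,50,99],axis=0).round(1) if m.any() else 0)
# held tongue: predicted, region rows 138-152
B=pose()[0]@np.linalg.inv(BT); L=(X-B[:3,3])@B[:3,:3]*1000
m=np.zeros(L.shape[:2],bool); m[135:172,190:320]=1; m&=(abs(L[...,0])<12)&(abs(L[...,2])<25)&(abs(L[...,1])<40)
A=L[m];print('tongue all',len(A),np.percentile(A,[1,50,99],axis=0).round(1)); A=A[A[:,2]>A[:,2].max()-6];print('top',np.percentile(A,[2,50,98],axis=0).round(1))
m=np.zeros(L.shape[:2],bool); m[170:260,180:330]=1; m&=(abs(L[...,2]+15)<3)
A=L[m];print('rim',len(A),np.percentile(A,[1,50,99],axis=0).round(1))
E
```

```text
150 [(0, -2, -61, 151, 96), (4, -7, -67, 132, 206), (8, -5, -67, 131, 211), (12, -3, -67, 132, 211), (16, -2, -68, 130, 91), (20, -2, -71, 122, 97), (24, -2, -73, 115, 96), (28, -2, -75, 109, 97), (32, -2, -78, 100, 97), (36, -2, -80, 92, 95), (40, -2, -83, 82, 94), (44, -2, -87, 71, 95), (48, -17, -108, 1, 114), (52, -14, -109, 0, 111), (56, -10, -109, -1, 113)]
240 [(0, -2, -17, 152, 96), (4, -7, -18, 132, 197), (8, -5, -18, 131, 210), (12, -3, -18, 132, 211), (16, -2, -18, 130, 90), (20, -2, -18, 123, 97), (24, -2, -19, 117, 96), (28, -3, -19, 107, 98), (32, -2, -19, 100, 95), (36, -2, -20, 93, 95), (40, -2, -20, 83, 98), (44, -2, -21, 73, 96), (48, -17, -24, 1, 112), (52, -14, -24, -1, 115), (56, -10, -24, 0, 116)]
330 [(0, -2, 27, 151, 97), (4, -2, 28, 145, 190), (12, -3, 31, 132, 218), (16, -1, 31, 131, 91), (20, -2, 33, 123, 98), (24, -2, 35, 117, 93), (28, -2, 36, 109, 98), (32, -2, 38, 102, 94), (36, -2, 40, 93, 97), (40, -2, 42, 84, 100), (44, -2, 45, 73, 99), (48, -2, 47, 62, 100), (52, -14, 61, 0, 104), (56, -10, 60, 2, 106)]
face 11383 [ 0.01245955 -0.72985366] -1.8831449152189117 [-134.06236436  128.26522467]
bin 5505 [[  8.8  78.3 122.3]
 [ 46.5 127.1 132. ]
 [ 87.2 130.5 137.3]]
hook 1274 [[  10.7 -108.1  115. ]
 [  44.3 -104.3  118.8]
 [  79.2 -102.3  128.9]]
tongue all 2938 [[ -0.3 -18.3 -16.2]
 [  2.8  -1.1  -9.3]
 [  7.8  16.9   1.1]]
top [[ -0.3 -17.9  -4. ]
 [  1.9  -1.1  -0.3]
 [  3.   16.7   1.2]]
rim 2855 [[  7.3 -26.8 -17.8]
 [ 13.   -0.3 -15.1]
 [ 42.1  26.9 -13.4]]
```

```bash
sed -i 's/o=np.array(\[.5305,-.0065\])/o=np.array([.5285,-.0067])/; s/lip=.1465/lip=.1457/; s|^    BT=np.linalg|    Bt=Bt@frame(np.eye(3),[.0013,-.0007,0])\n    BT=np.linalg|' h.py
python3 - <<'E'
from h import *
where(); plan(goal(25,-4,38),8,.04)
E
```

```text
tongue xyz [68.5 -9.8 60.2] tilt 19.0 yaw 0.3 roll -0.4 F [-0.4  0.5 -1.5] t 5.58 gap 0.0516
[[0.0062,0.0013,-0.0041,0.0004,-0.0416,0.0007,0.04],[0.006,0.0013,-0.0044,0.0004,-0.0416,0.0007,0.04],[0.0059,0.0013,-0.0046,0.0004,-0.0416,0.0007,0.04],[0.0057,0.0013,-0.0049,0.0004,-0.0416,0.0007,0.04],[0.0055,0.0013,-0.0051,0.0004,-0.0416,0.0007,0.04],[0.0052,0.0012,-0.0053,0.0004,-0.0416,0.0007,0.04],[0.005,0.0012,-0.0055,0.0004,-0.0416,0.0007,0.04],[0.0048,0.0012,-0.0057,0.0004,-0.0416,0.0007,0.04]]
```

Emit:
step_arm:
  motion:
    - [[0.0062,0.0013,-0.0041,0.0004,-0.0416,0.0007,0.04],[0.006,0.0013,-0.0044,0.0004,-0.0416,0.0007,0.04],[0.0059,0.0013,-0.0046,0.0004,-0.0416,0.0007,0.04],[0.0057,0.0013,-0.0049,0.0004,-0.0416,0.0007,0.04],[0.0055,0.0013,-0.0051,0.0004,-0.0416,0.0007,0.04],[0.0052,0.0012,-0.0053,0.0004,-0.0416,0.0007,0.04],[0.005,0.0012,-0.0055,0.0004,-0.0416,0.0007,0.04],[0.0048,0.0012,-0.0057,0.0004,-0.0416,0.0007,0.04],[0,0,0,0,0,0,0.04]]

```text
clock: 6.7
eef_pos: [0.5996, -0.0018, 0.1228]
tool_rot: [0.023, 1.347, -0.109]
force: [-0.4, -0.7, -2.3]
finger_gap: 0.052
```

```bash
python3 - <<'E'
from h import *
where(); plan(goal(14,-4,39),4,.04)
p,d,K,D,W=snap("wrist"); X=cloud(d,K,D,W)+[0,0,.001]; save("f.png",p)
Z=R.from_euler('z',S["yaw"]).as_matrix();Q=(X-np.r_[S["o"],S["lip"]])@Z*1000
for c in(150,330):
    print(c,[(r,*Q[r,c].round(1).tolist(),int(p[r,c].mean())) for r in range(0,150,6) if np.isfinite(Q[r,c,0])])
B=pose()[0]@np.linalg.inv(BT); L=(X-B[:3,3])@B[:3,:3]*1000
m=(abs(L[...,0])<6)&(abs(L[...,2])<6)&(abs(L[...,1])<25); A=L[m];print('tongue',len(A),np.percentile(A,[2,50,98],axis=0).round(1))
E
```

```text
tongue xyz [ 13.6  12.6 -14.5] tilt 37.5 yaw 0.6 roll 0.3 F [-0.3 -0.7 -2.3] t 6.7 gap 0.052
[[-0.0029,-0.0034,0.0008,0.0033,-0.0067,-0.002,0.04],[-0.0029,-0.0034,0.0008,0.0033,-0.0067,-0.002,0.04],[-0.0029,-0.0034,0.0008,0.0033,-0.0067,-0.002,0.04],[-0.0029,-0.0034,0.0009,0.0033,-0.0067,-0.002,0.04]]
150 [(0, -30.8, -9.5, 10.3, 125), (6, -29.5, -9.2, 11.8, 124), (12, -28.3, -9.7, 10.6, 125), (18, -27.1, -9.9, 10.6, 125), (24, -25.9, -9.7, 11.8, 125), (30, -24.7, -9.6, 12.7, 125), (36, -23.3, -10.3, 10.9, 125), (42, -21.9, -10.7, 10.0, 111), (48, -22.0, -6.0, 27.1, 146), (54, -20.9, -6.4, 26.4, 170), (60, -19.8, -6.4, 27.0, 174), (66, -18.6, -6.6, 26.8, 175), (72, -17.5, -6.7, 26.9, 176), (78, -16.3, -7.0, 26.5, 176), (84, -15.2, -6.9, 27.1, 177), (90, -13.7, -7.6, 25.5, 179), (96, -12.7, -7.3, 26.8, 175), (102, -11.6, -7.2, 27.7, 169), (108, -10.1, -7.7, 26.6, 165), (114, -8.6, -8.1, 25.9, 170), (120, -7.2, -8.4, 25.6, 173), (126, -6.2, -8.2, 26.9, 173), (132, -4.5, -8.7, 25.9, 170), (138, -3.2, -8.8, 26.1, 169), (144, -1.7, -9.0, 26.0, 169)]
330 [(0, -31.5, 31.8, 10.4, 135), (6, -30.3, 31.7, 11.4, 135), (12, -29.0, 31.7, 12.5, 135), (18, -27.8, 32.3, 10.4, 135), (24, -26.6, 32.4, 10.6, 136), (30, -25.3, 32.5, 10.6, 135), (36, -24.1, 32.5, 11.4, 136), (42, -22.8, 32.5, 12.5, 136), (48, -22.0, 31.2, 18.7, 94), (54, -21.6, 29.4, 27.6, 174), (60, -20.3, 29.9, 26.1, 175), (66, -19.3, 29.7, 27.5, 175), (72, -18.1, 29.9, 27.1, 176), (78, -16.9, 30.2, 26.5, 176), (84, -15.6, 30.4, 26.2, 173), (90, -14.5, 30.5, 26.6, 172), (96, -13.2, 30.7, 26.5, 170), (102, -11.7, 31.1, 25.4, 173), (108, -10.5, 31.2, 25.9, 173), (114, -9.6, 31.0, 27.2, 174), (120, -7.9, 31.5, 25.9, 175), (126, -6.8, 31.4, 26.8, 178), (132, -5.4, 31.7, 26.6, 177), (138, -3.8, 32.0, 26.0, 175), (144, -2.4, 32.1, 26.2, 175)]
tongue 44 [[ -0.5 -15.   -6. ]
 [ -0.2  -5.3  -5.6]
 [  0.   19.5  -4.5]]
```

View pics/f.png

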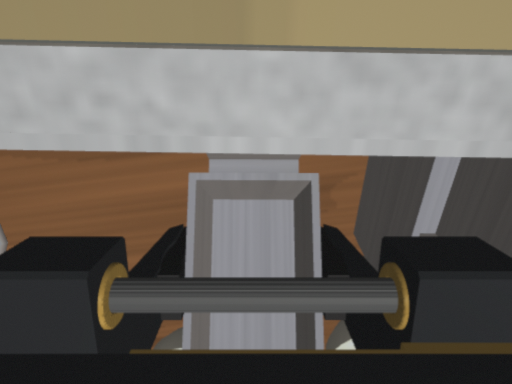

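The wrist picture shows the strip's flat top (rows 45-150) with the tongue just in front of and under it, at (253,160). The cloud puts the top at lip+26.3 mm and its back edge at x=-22.0, so the height (about -4.5 mm from nominal) and x agree. I correct y and z before entering.

Emit:
step_arm:
  motion:
    - [[-0.0029,-0.0034,0.0008,0.0033,-0.0067,-0.002,0.04],[-0.0029,-0.0034,0.0008,0.0033,-0.0067,-0.002,0.04],[-0.0029,-0.0034,0.0008,0.0033,-0.0067,-0.002,0.04],[0,0,0,0,0,0,0.04]]

```text
clock: 7.25
eef_pos: [0.6018, -0.0125, 0.1348]
tool_rot: [0.008, 1.323, -0.135]
force: [0.5, -0.2, -1.9]
finger_gap: 0.0514
```

```bash
python3 - <<'E'
from h import *
where(); plan(goal(4,-4,39),3,.04)
E
```

```text
tongue xyz [17.1  3.  -3.9] tilt 38.9 yaw 0.1 roll 0.1 F [ 0.5 -0.1 -1.9] t 7.25 gap 0.0514
[[-0.0011,-0.001,-0.0042,0.0009,-0.0008,-0.0007,0.04],[-0.0011,-0.0011,-0.0042,0.0009,-0.0008,-0.0007,0.04],[-0.0011,-0.0011,-0.0042,0.0009,-0.0008,-0.0007,0.04]]
```

Emit:
step_arm:
  motion:
    - [[-0.0011,-0.001,-0.0042,0.0009,-0.0008,-0.0007,0.04],[-0.0011,-0.001,-0.0042,0.0009,-0.0008,-0.0007,0.04],[-0.0011,-0.001,-0.0042,0.0009,-0.0008,-0.0007,0.04],[0,0,0,0,0,0,0.04],[0,0,0,0,0,0,0.04]]

```text
clock: 7.88
eef_pos: [0.5871, -0.0139, 0.1347]
tool_rot: [0.002, 1.321, -0.145]
force: [0.0, -0.9, -2.2]
finger_gap: 0.0513
```

```bash
python3 - <<'E'
from h import *
where();imaging.snapshot("top");where();imaging.snapshot("top"); where(); plan(goal(-2,-4,40),3,.04)
E
```

```text
tongue xyz [ 2.8 -0.3 -4.1] tilt 39.0 yaw -0.0 roll 0.0 F [ 0.2 -0.9 -2.2] t 7.88 gap 0.0513
tongue xyz [ 2.8 -0.3 -4.1] tilt 39.0 yaw -0.0 roll -0.0 F [-0.1  0.1 -2.1] t 7.92 gap 0.0514
tongue xyz [ 2.9 -0.3 -4.1] tilt 39.0 yaw -0.0 roll -0.0 F [ 0.4  0.3 -2.3] t 7.97 gap 0.0513
[[-0.0008,0.0001,-0.0014,-0.0002,-0.006,0.0,0.04],[-0.0008,0.0001,-0.0014,-0.0002,-0.006,0.0,0.04],[-0.0008,0.0001,-0.0014,-0.0002,-0.006,0.0,0.04]]
```

Low noise and steady now. Moving into the mouth.

Emit:
step_arm:
  motion:
    - [[-0.0008,0.0001,-0.0014,0,-0.006,0,0.04],[-0.0008,0.0001,-0.0014,0,-0.006,0,0.04],[-0.0008,0.0001,-0.0014,0,-0.006,0,0.04],[0,0,0,0,0,0,0.04]]

```text
clock: 8.48
eef_pos: [0.5824, -0.0128, 0.136]
tool_rot: [0.002, 1.302, -0.145]
force: [0.3, -0.0, -1.2]
finger_gap: 0.0517
```

```bash
python3 - <<'E'
from h import *
where(); plan(goal(-5.5,-3.5,43.5),4,.04)
E
```

```text
tongue xyz [-2.2  0.1 -3.9] tilt 40.1 yaw -0.0 roll 0.0 F [ 0.3  0.  -1.2] t 8.47 gap 0.0517
[[-0.0011,-0.0,-0.0005,-0.0001,-0.015,-0.0,0.04],[-0.0011,-0.0,-0.0005,-0.0001,-0.015,-0.0,0.04],[-0.0011,-0.0,-0.0004,-0.0001,-0.015,-0.0,0.04],[-0.0011,-0.0,-0.0004,-0.0001,-0.015,-0.0,0.04]]
```

Emit:
step_arm:
  motion:
    - [[-0.0011,0,-0.0005,0,-0.015,0,0.04],[-0.0011,0,-0.0005,0,-0.015,0,0.04],[-0.0011,0,-0.0004,0,-0.015,0,0.04],[-0.0011,0,-0.0004,0,-0.015,0,0.04],[0,0,0,0,0,0,0.04]]

```text
clock: 9.1
eef_pos: [0.5789, -0.0123, 0.1399]
tool_rot: [0.001, 1.237, -0.145]
force: [-0.3, 0.7, -2.3]
finger_gap: 0.0515
```

```bash
python3 - <<'E'
from h import *
where(); plan(goal(-8,-1,44.5),3,.04)
E
```

```text
tongue xyz [-5.9  0.1 -3.6] tilt 43.7 yaw -0.0 roll 0.0 F [-0.4  0.6 -2.3] t 9.1 gap 0.0515
[[-0.0013,-0.0,-0.0003,-0.0002,-0.0044,-0.0,0.04],[-0.0013,-0.0,-0.0003,-0.0002,-0.0044,-0.0,0.04],[-0.0013,-0.0,-0.0003,-0.0002,-0.0044,-0.0,0.04]]
```

Emit:
step_arm:
  motion:
    - [[-0.0013,0,-0.0003,0,-0.0044,0,0.04],[-0.0013,0,-0.0003,0,-0.0044,0,0.04],[-0.0013,0,-0.0003,0,-0.0044,0,0.04],[0,0,0,0,0,0,0.04]]

```text
clock: 9.6
eef_pos: [0.5769, -0.012, 0.1434]
tool_rot: [0.001, 1.223, -0.145]
force: [-0.1, -0.6, -3.9]
finger_gap: 0.0516
```

```bash
python3 - <<'E'
from h import *
where(); plan(goal(-10.5,1.5,44.5),3,.04)
E
```

```text
tongue xyz [-8.   0.1 -0.9] tilt 44.6 yaw -0.0 roll 0.0 F [-0.1 -0.6 -3.9] t 9.6 gap 0.0516
[[-0.001,-0.0,-0.0005,-0.0002,0.0004,-0.0,0.04],[-0.001,-0.0,-0.0005,-0.0002,0.0004,-0.0,0.04],[-0.001,-0.0,-0.0005,-0.0002,0.0004,-0.0,0.04]]
```

Emit:
step_arm:
  motion:
    - [[-0.001,0,-0.0005,0,0.0004,0,0.04],[-0.001,0,-0.0005,0,0.0004,0,0.04],[-0.001,0,-0.0005,0,0.0004,0,0.04],[0,0,0,0,0,0,0.04]]

```text
clock: 10.1
eef_pos: [0.5744, -0.0117, 0.1451]
tool_rot: [0.001, 1.225, -0.145]
force: [2.3, 0.1, -5.6]
finger_gap: 0.0514
```

```bash
python3 - <<'E'
from h import *
where(); plan(goal(-10.5,3.5,37.5),4,.04)
E
```

```text
tongue xyz [-10.5  -0.    0.9] tilt 44.5 yaw -0.0 roll 0.0 F [ 2.3  0.4 -5.6] t 10.1 gap 0.0514
[[0.0009,0.0,-0.0005,-0.0001,0.0304,0.0001,0.04],[0.001,0.0,-0.0005,-0.0001,0.0304,0.0001,0.04],[0.001,0.0,-0.0004,-0.0001,0.0304,0.0001,0.04],[0.001,0.0,-0.0004,-0.0001,0.0304,0.0001,0.04]]
```

Emit:
step_arm:
  motion:
    - [[0.0009,0,-0.0005,0,0.0304,0,0.04],[0.001,0,-0.0005,0,0.0304,0,0.04],[0.001,0,-0.0004,0,0.0304,0,0.04],[0.001,0,-0.0004,0,0.0304,0,0.04],[0,0,0,0,0,0,0.04]]

```text
clock: 10.72
eef_pos: [0.5731, -0.0115, 0.1395]
tool_rot: [0.002, 1.358, -0.145]
force: [0.9, -0.0, -5.6]
finger_gap: 0.0517
```

```bash
python3 - <<'E'
from h import *
from path import clr
where(); plan(goal(-10.5,5.5,28.5),5,.04)
for x in(-12,-11,-10,-9,-8):print(x,[round(clr(x,z,np.radians(25)),1) for z in(3,4,5,6,7,8)],[round(clr(x,z,np.radians(32)),1) for z in(2,3,4,5,6,7)])
E
```

```text
tongue xyz [-11.2  -0.    2.8] tilt 36.9 yaw -0.0 roll -0.0 F [ 0.9  0.1 -5.6] t 10.72 gap 0.0517
[[0.001,0.0,-0.0005,-0.0001,0.0292,0.0001,0.04],[0.001,0.0,-0.0004,-0.0001,0.0292,0.0001,0.04],[0.001,0.0,-0.0004,-0.0001,0.0292,0.0001,0.04],[0.001,0.0,-0.0004,-0.0001,0.0292,0.0001,0.04],[0.001,0.0,-0.0003,-0.0001,0.0292,0.0001,0.04]]
-12 [np.float64(-0.9), np.float64(0.1), np.float64(1.1), np.float64(2.1), np.float64(2.8), np.float64(2.4)] [np.float64(-0.9), np.float64(0.1), np.float64(1.1), np.float64(2.1), np.float64(2.1), np.float64(1.6)]
-11 [np.float64(-0.9), np.float64(0.1), np.float64(1.1), np.float64(2.1), np.float64(1.9), np.float64(1.5)] [np.float64(-0.9), np.float64(0.1), np.float64(1.1), np.float64(1.8), np.float64(1.3), np.float64(0.7)]
-10 [np.float64(-0.9), np.float64(0.1), np.float64(1.1), np.float64(1.4), np.float64(1.0), np.float64(0.6)] [np.float64(-0.9), np.float64(0.1), np.float64(1.1), np.float64(0.9), np.float64(0.4), np.float64(-0.1)]
-9 [np.float64(-0.9), np.float64(0.1), np.float64(0.9), np.float64(0.5), np.float64(0.1), np.float64(-0.3)] [np.float64(-0.7), np.float64(0.1), np.float64(0.6), np.float64(0.1), np.float64(-0.4), np.float64(-1.0)]
-8 [np.float64(-0.9), np.float64(0.1), np.float64(0.0), np.float64(-0.4), np.float64(-0.8), np.float64(-1.3)] [np.float64(0.2), np.float64(0.3), np.float64(-0.2), np.float64(-0.8), np.float64(-1.3), np.float64(-1.2)]
```

Emit:
step_arm:
  motion:
    - [[0.0009,0,-0.0005,0,0.0292,0,0.04],[0.0009,0,-0.0005,0,0.0292,0,0.04],[0.0009,0,-0.0005,0,0.0292,0,0.04],[0.0009,0,-0.0005,0,0.0292,0,0.04],[0.0009,0,-0.0004,0,0.0292,0,0.04],[0,0,0,0,0,0,0.04]]

```text
clock: 11.48
eef_pos: [0.5708, -0.0112, 0.1336]
tool_rot: [0.005, 1.515, -0.141]
force: [0.1, -0.3, -6.4]
finger_gap: 0.0519
```

```bash
python3 - <<'E'
from h import *
where(); plan(goal(-10.8,7,18.5),6,.04)
E
```

```text
tongue xyz [-11.3  -0.    5.5] tilt 27.8 yaw 0.0 roll -0.0 F [ 0.1 -0.3 -6.4] t 11.47 gap 0.0519
[[0.0011,0.0,-0.0006,-0.0,0.0272,0.0002,0.04],[0.0012,0.0,-0.0005,-0.0,0.0272,0.0002,0.04],[0.0012,0.0,-0.0005,-0.0,0.0272,0.0002,0.04],[0.0012,0.0,-0.0005,-0.0,0.0272,0.0002,0.04],[0.0012,0.0,-0.0004,-0.0,0.0272,0.0002,0.04],[0.0012,0.0,-0.0004,-0.0,0.0272,0.0002,0.04]]
```

Emit:
step_arm:
  motion:
    - [[0.0011,0,-0.0006,0,0.0272,0.0002,0.04],[0.0012,0,-0.0005,0,0.0272,0.0002,0.04],[0.0012,0,-0.0005,0,0.0272,0.0002,0.04],[0.0012,0,-0.0005,0,0.0272,0.0002,0.04],[0.0012,0,-0.0004,0,0.0272,0.0002,0.04],[0.0012,0,-0.0004,0,0.0272,0.0002,0.04],[0,0,0,0,0,0,0.04]]

```text
clock: 12.35
eef_pos: [0.5671, -0.0106, 0.1254]
tool_rot: [3.129, 1.45, 2.982]
force: [-1.1, 0.3, -6.0]
finger_gap: 0.0515
```

```bash
python3 - <<'E'
from h import *
where(); plan(goal(-8.9,7.1,10.5),5,.04)
E
```

```text
tongue xyz [-11.2  -0.1   6.4] tilt 17.8 yaw -0.0 roll 0.0 F [-1.1  0.1 -6. ] t 12.35 gap 0.0515
[[0.0011,0.0,-0.0002,0.0,0.0253,0.0,0.04],[0.0011,0.0,-0.0001,0.0,0.0253,0.0,0.04],[0.0011,0.0,-0.0001,0.0,0.0253,0.0,0.04],[0.0011,0.0,-0.0001,0.0,0.0253,0.0,0.04],[0.0011,0.0,-0.0,0.0,0.0253,0.0,0.04]]
```

Emit:
step_arm:
  motion:
    - [[0.0011,0,-0.0002,0,0.0253,0,0.04],[0.0011,0,-0.0001,0,0.0253,0,0.04],[0.0011,0,-0.0001,0,0.0253,0,0.04],[0.0011,0,-0.0001,0,0.0253,0,0.04],[0.0011,0,0,0,0.0253,0,0.04],[0,0,0,0,0,0,0.04]]

```text
clock: 13.1
eef_pos: [0.5647, -0.0103, 0.1191]
tool_rot: [3.136, 1.313, 2.99]
force: [-2.2, 0.2, -7.1]
finger_gap: 0.0517
```

```bash
python3 - <<'E'
from h import *
where(); plan(goal(-7.3,6.6,3.5),4,.04)
E
```

```text
tongue xyz [-9.5 -0.1  6.8] tilt 9.9 yaw 0.0 roll -0.0 F [-2.2 -0.2 -7.1] t 13.1 gap 0.0517
[[0.0013,0.0,-0.0001,0.0001,0.0279,0.0002,0.04],[0.0013,0.0,-0.0001,0.0001,0.0279,0.0002,0.04],[0.0013,0.0,-0.0,0.0001,0.0279,0.0002,0.04],[0.0013,0.0,-0.0,0.0001,0.0279,0.0002,0.04]]
```

Emit:
step_arm:
  motion:
    - [[0.0009,0,0.0006,0,0.02,0,0.04],[0.0011,0,0.0005,0,0.0279,0,0.04],[0.0013,0,0,0,0.0279,0,0.04],[0.0013,0,0,0,0.0279,0,0.04],[0,0,0,0,0,0,0.04]]

```text
clock: 13.72
eef_pos: [0.565, -0.0103, 0.114]
tool_rot: [3.138, 1.204, 2.992]
force: [-3.6, 0.7, -6.0]
finger_gap: 0.0514
```

```bash
python3 - <<'E'
from h import *
where(); plan(goal(-7,6,0.5),3,.04)
E
```

```text
tongue xyz [-5.3 -0.   6.5] tilt 3.6 yaw 0.0 roll -0.0 F [-3.6  0.2 -6. ] t 13.72 gap 0.0514
[[0.0013,0.0,-0.0009,0.0001,0.0181,0.0003,0.04],[0.0013,0.0,-0.0009,0.0001,0.0181,0.0003,0.04],[0.0013,0.0,-0.0008,0.0001,0.0181,0.0003,0.04]]
```

Emit:
step_arm:
  motion:
    - [[0.0013,0,-0.0009,0,0.0181,0,0.04],[0.0013,0,-0.0009,0,0.0181,0,0.04],[0.0013,0,-0.0008,0,0.0181,0,0.04],[0,0,0,0,0,0,0.04]]

```text
clock: 14.22
eef_pos: [0.5629, -0.01, 0.1118]
tool_rot: [3.138, 1.15, 2.992]
force: [-2.0, 0.4, -5.7]
finger_gap: 0.0516
```

```bash
python3 - <<'E'
from h import *
where(); plan(goal(-6.8,4.8,0),2,.04)
p,d,K,D,W=snap("wrist"); X=cloud(d,K,D,W)+[0,0,.001]; save("g.png",p)
Z=R.from_euler('z',S["yaw"]).as_matrix();Q=(X-np.r_[S["o"],S["lip"]])@Z*1000
m=np.zeros(Q.shape[:2],bool);m[:,160:350]=1
m&=(abs(Q[...,2]+10)<7)&(abs(Q[...,1])<35)&(Q[...,0]>-8)&(Q[...,0]<90)
A=Q[m];print('rim',len(A),np.percentile(A,[2,50,98],axis=0).round(1))
for a,b in((0,15),(15,30),(30,50),(50,80)):
    k=A[(A[:,0]>a)&(A[:,0]<b)&(abs(A[:,1])>20)]
    if len(k):print(a,b,len(k),np.percentile(k[:,2],[50,90]).round(1),np.percentile(k[:,1],[2,98]).round(1))
E
```

```text
tongue xyz [-5.3 -0.   6.4] tilt 0.6 yaw 0.0 roll -0.0 F [-2.1  0.1 -5.7] t 14.22 gap 0.0516
[[0.0013,0.0,-0.0005,0.0002,0.0049,0.0003,0.04],[0.0013,0.0,-0.0004,0.0002,0.0049,0.0003,0.04]]
rim 6890 [[ -2.6 -32.3 -16.3]
 [ 17.1  -0.9  -8.9]
 [ 65.7  33.3  -3.6]]
0 15 971 [-9.1 -8.1] [-31.5  31.8]
15 30 887 [-8.8 -7.8] [-32.3  28.2]
30 50 1556 [-8.9 -5.6] [-32.9  34.3]
50 80 1115 [-7.9 -3.7] [-30.   33.4]
```

View pics/g.png

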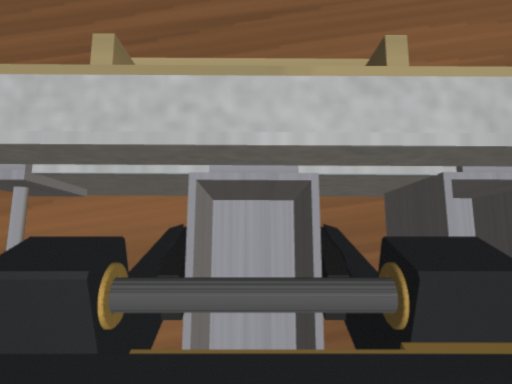

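The wrist picture shows the bin level, with its shank passing under the lip at (255,168), centred between hook and bin. It is about 1.3 mm high and 1.7 mm out from the face. I lower it and press back gently.

Emit:
step_arm:
  motion:
    - [[0.0013,0,-0.0004,0,0.0049,0,0.04],[0.0013,0,-0.0004,0,0.0049,0,0.04],[0,0,0,0,0,0,0.04]]

```text
clock: 14.65
eef_pos: [0.5625, -0.0099, 0.1106]
tool_rot: [3.137, 1.144, 2.992]
force: [-0.5, 0.1, -7.2]
finger_gap: 0.0518
```

```bash
python3 - <<'E'
from h import *
where(); plan(goal(-7.3,4.8,0),2,.04)
E
```

```text
tongue xyz [-5.4 -0.   5.5] tilt 0.2 yaw 0.0 roll -0.0 F [-0.5  0.  -7.2] t 14.65 gap 0.0518
[[0.0008,0.0,-0.0007,0.0002,0.0018,0.0003,0.04],[0.0008,0.0,-0.0007,0.0002,0.0018,0.0003,0.04]]
```

Emit:
step_arm:
  motion:
    - [[0.0009,0,-0.0008,0,0.0018,0,0.04],[0.0009,0,-0.0008,0,0.0018,0,0.04],[0.0006,0,-0.0009,0,0,0,0.04],[0,0,0,0,0,0,0.04]]

```text
clock: 15.15
eef_pos: [0.5617, -0.0098, 0.1106]
tool_rot: [3.137, 1.147, 2.991]
force: [2.5, -0.8, -4.6]
finger_gap: 0.0516
```

```bash
python3 - <<'E'
from h import *
where()
E
```

```text
tongue xyz [-6.3 -0.   5.4] tilt 0.4 yaw 0.0 roll -0.0 F [ 2.6 -0.5 -4.6] t 15.15 gap 0.0516
```

Emit:
step_arm:
  motion:
    - [[0.0008,0,-0.0008,0,0.004,0,0.04],[0.0008,0,-0.0008,0,0.004,0,0.04],[0,0,0,0,0,0,0.04]]

```text
clock: 15.52
eef_pos: [0.5617, -0.0098, 0.1105]
tool_rot: [3.137, 1.144, 2.991]
force: [1.8, -1.4, -4.9]
finger_gap: 0.0514
```

```bash
python3 - <<'E'
from h import *
where()
E
```

```text
tongue xyz [-6.2 -0.   5.4] tilt 0.2 yaw 0.0 roll -0.0 F [ 2.  -1.1 -4.9] t 15.53 gap 0.0514
```

Emit:
step_arm:
  motion:
    - [[0.0018,0,-0.0012,0,0.003,0,0.04],[0.0018,0,-0.0012,0,0.003,0,0.04],[0.0018,0,-0.0012,0,0,0,0.04]]

```text
clock: 15.9
eef_pos: [0.5616, -0.0098, 0.1104]
tool_rot: [3.136, 1.15, 2.99]
force: [7.4, -0.9, -1.5]
finger_gap: 0.0518
```

```bash
python3 - <<'E'
from h import *
where()
E
```

```text
tongue xyz [-6.5 -0.   5.1] tilt 0.5 yaw 0.0 roll 0.0 F [ 7.4  0.2 -1.5] t 15.9 gap 0.0518
```

Firmly seated: face reaction is 7 N and the floor is carrying the load. Easing off, opening and backing out.

Emit:
step_arm:
  motion:
    - [[0,0,0,0,0,0,0.04],[0,0,0,0,0,0,0.04],[0,0,0,0,0,0,0.054],[0,0,0,0,0,0,0.058],[0,0,0,0,0,0,0.064],[0,0,0,0,0,0,0.07],[0,0,0,0,0,0,0.07]]
  grip_force: 10

```text
clock: 16.77
eef_pos: [0.5587, -0.0091, 0.1118]
tool_rot: [3.136, 1.143, 2.99]
force: [-0.9, -0.8, 0.2]
finger_gap: 0.0701
```

Emit:
step_arm:
  motion:
    - [[-0.006,0,0,0,0,0,0.07],[-0.01,0,0,0,0,0,0.07],[-0.015,0,0,0,0,0,0.07],[-0.02,0,0,0,0,0,0.07],[-0.02,0,0,0,0,0,0.07],[-0.02,0,0,0,0,0,0.07],[-0.01,0,0,0,0,0,0.07],[0,0,0,0,0,0,0.07]]

```text
clock: 17.77
eef_pos: [0.6053, -0.0162, 0.2136]
tool_rot: [3.135, 1.149, 2.989]
force: [0.4, -1.0, 0.7]
finger_gap: 0.0704
```

```bash
python3 - <<'E'
from h import *
T,s=pose();print(s["eef_pos"],s["force"],s["finger_gap"],s["clock"])
p,d,K,D,W=snap("wrist"); X=cloud(d,K,D,W)+[0,0,.001]; save("i.png",p)
Z=R.from_euler('z',S["yaw"]).as_matrix();Q=(X-np.r_[S["o"],S["lip"]])@Z*1000
m=(abs(Q[...,2]+10)<5)&(abs(Q[...,1])<40)&(Q[...,0]>2)&(Q[...,0]<95)
A=Q[m];print('rim',len(A),np.percentile(A,[2,50,98],axis=0).round(1))
k=A[(abs(A[:,1])>20)];print('tilt z vs x',np.polyfit(k[:,0],k[:,2],1),'yaw',[np.polyfit(q[:,0],q[:,1],1).round(3) for q in (k[k[:,1]>0],k[k[:,1]<0])])
m=(abs(Q[...,2]+10)<5)&(Q[...,1]>70)&(Q[...,1]<140)&(Q[...,0]>2)&(Q[...,0]<95);B=Q[m]
if len(B):print('other rim',len(B),np.percentile(B,[2,50,98],axis=0).round(1),np.polyfit(B[:,0],B[:,2],1))
E
```

```text
[ 0.60532655 -0.01619934  0.21360408] [ 0.36217474 -1.04545615  0.72124886] 0.07035654437232679 17.775
rim 1411 [[  2.2 -23.6 -14.7]
 [ 40.6   2.  -10. ]
 [ 88.   28.1  -8.5]]
tilt z vs x [ 2.76192922e-04 -1.02167466e+01] yaw [array([8.0000e-03, 2.6045e+01]), array([-2.0000e-03, -2.1963e+01])]
other rim 1461 [[  2.5  78.5 -14.7]
 [ 30.2 123.8 -10.3]
 [ 64.9 131.2  -8.5]] [ 4.31549047e-03 -1.10006614e+01]
```

View pics/i.png

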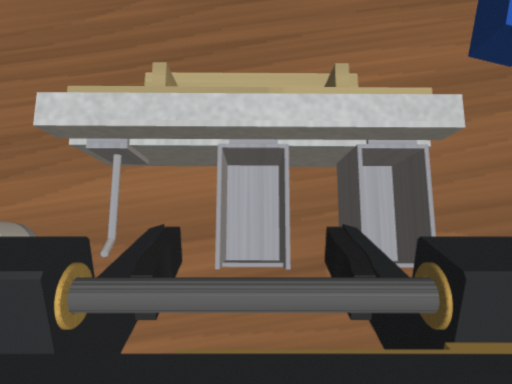

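The wrist picture shows the bin hanging at (253,205), level and parallel to its neighbour, fronts on the same row (~265), with hook and stand undisturbed. Its rim is 10.2 mm below the lip edge (10 mm expected), tilt is about 0 and its middle is at y≈+2 mm. I back off and do a last check.

Emit:
step_arm:
  motion:
    - [[-0.025,0,0,0,0,0,0.07],[-0.025,0,0,0,0,0,0.07],[-0.025,0,0,0,0,0,0.07],[0,0,0,0,0,0,0.07],[0,0,0,0,0,0,0.07]]

```text
clock: 18.45
eef_pos: [0.6323, -0.0205, 0.2772]
tool_rot: [3.137, 1.137, 2.991]
force: [0.1, 1.6, 0.2]
finger_gap: 0.07
```

```bash
python3 - <<'E'
from h import *
p,d,K,D,W=snap("wrist"); X=cloud(d,K,D,W)+[0,0,.001]
Z=R.from_euler('z',S["yaw"]).as_matrix();Q=(X-np.r_[S["o"],S["lip"]])@Z*1000
for lo,hi in((-40,40),(72,138)):
    m=(abs(Q[...,2]+10)<5)&(Q[...,1]>lo)&(Q[...,1]<hi)&(Q[...,0]>2)&(Q[...,0]<95);A=Q[m]
    g=(abs(Q[...,2]+32)<6)&(Q[...,1]>lo)&(Q[...,1]<hi)&(Q[...,0]>70)&(Q[...,0]<100)
    print(len(A),np.percentile(A,[2,98],axis=0).round(1),'tilt',np.polyfit(A[:,0],A[:,2],1).round(3),'front x',np.percentile(Q[g][:,0],[50,98]).round(1) if g.any() else None)
sign_off(); print(manip.read_state()["clock"])
E
```

```text
823 [[  2.3 -23.7 -14.6]
 [ 87.6  28.   -8.4]] tilt [  0.011 -10.755] front x [88.5 89.5]
1115 [[  2.1  78.5 -14.7]
 [ 87.1 131.1  -8.6]] tilt [ 2.0000e-03 -1.0818e+01] front x [83.2 90. ]
the job is handed in; nothing more can be done
the job is handed in; nothing more can be done
```

The grey bin now hangs in the groove, and I handed the job in at about 18.5 s with the gripper clear of everything.

I gripped it across its width and found the strip about 4.5 mm below nominal from the wrist depth picture. I tilted the front up to about 40–45° and worked the tongue in under the lip. Against the sprung bar I felt only about 4 N. I then let the front down, pressed it back with about 7 N and released it.

What the last checks showed:
- **Height:** the rim is 10 to 11 mm below the lip's edge (10 mm expected seated), and the neighbour bin reads the same.
- **Level:** the tilt measured under 1°.
- **Back against the strip:** the front wall is 89.5 mm out from the face, against 90 mm for the neighbour bin. I did not measure the contact at the back directly.
- **Sideways:** the middle sits at about y = +2 mm rather than exactly 0; it read 0 by the arm before release. The gripper may have shifted it slightly on opening.
- **Surroundings:** the hook and hanging bin looked unmoved in the last wrist picture. I did not re-measure the loose objects on the table, but no contact with them was felt.

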